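# Tip a freshly glued box onto the sanding board

## Robot

A 7-joint arm with a two-finger parallel gripper is mounted at the origin on a cart in front of the work surface, level with it; the furniture and walls round the work are solid. World frame = base frame: x ahead of the robot, y to its left, z up, the work surface at z = 0. Lengths are in m, angles in rad, forces in N, time in s.
With the tool pointing down it reaches from about 0.35 to 0.9 m from the base axis. Payload 8.1 kg.
Tool frame: the origin (TCP) lies midway between the tips of the shut fingers; the grasp point (between the pads) lies arm.grasp_offset behind it (arm.grasp_offset is the distance from the TCP to the grasp point, in m); z points along the fingers, y is the line along which they close (so a half turn about z gives the same grasp; the last joint's range is limited). The gripper opens to 92 mm and grips with 3 to 60 N. Pads are 19 mm wide; open, the fingers measure 130 mm over their backs; the gripper's body (75 mm by 190 mm) begins 47 mm behind the grasp point.
Start: joints at [1.033, 0.434, 0.025, 1.573, -0.012, 1.134, -0.075], TCP at [0.263, -0.567, 0.227] pointing down, gripper open.
Joint ranges: [-2.62, 2.62], [-0.44, 2.09], [-1.27, 1.32], [0.08, 2.57], [-1.32, 4.46], [0.12, 2], [-2.74, 2.74]. Speed limits (rad/s): [2.22, 2.22, 3.01, 3.01, 3.14, 3.14, 3.14].

## Interface

Orientations are given as a rotation vector (axis times angle).
In Python, from cell import observe, imaging, arm gives the robot as it stands.
- The arm moves only by the tool apply_moves, never from a script. Its argument "commands" is a list of rows, each a list of 5 numbers: the opening in per cent of the stroke, from 0 (shut) to 100 (fully open), then the shift along the world's x, y, z in units of 0.06 m (1.0 is 0.06 m), then the turn about the world's z in units of 0.5 rad (1.0 is 0.5 rad). A call has 1 to 12 rows; each row shifts and turns the commanded pose from where the row before left it; what a row does not reach is not made up. A row lasts 1/8 s, in which the tool goes at most 62.5 mm and 10.7 degrees, less where a joint would pass 70% of its speed; a pose out of reach is approached as far as the arm can. A call with a number of a shift or a turn outside -1 to 1 is refused whole. A call with a gripper value outside its range is refused whole. The fingers move at their own pace and stop on an object; "newtons" is the grip in N (left out, the last holds). Time passes only in rows, so rows that do not move let the fingers close. It gives the time, the measured TCP pose, the force, the opening and the grip force at its end, in the units of the state.
- observe(): the state, without advancing time (a new reading comes with each control period).
- imaging.get_image(name): name is "scene" or "top" or "wrist"; returns (picture, depth): 400x640x3 uint8, red, green, blue; 400x640 float32, m along the optical axis (not along the pixel's ray), 0 where there is no reading.
- imaging.camera_params(name): a dict with "camera_matrix" (3x3 intrinsics, pixels), "dist" ([k1, k2, p1, p2, k3] as OpenCV has them; the pictures are not rectified), "origin" and "rotation" of the camera in the world; the wrist camera has in their place "tool_from_camera" (4x4, takes a point from camera to tool coordinates, whose origin is the TCP and whose axes are the flange's). Camera axes: x right, y up, looking along -z (the intrinsics and any distortion apply to the point x, -y, -z); pixel columns grow to the right and rows downward; lengths in m; the calibration is good to about 2 mm. A picture is of the moment at which its call begins: read the wrist's pose just before it. camera_params takes no time and is no camera call.
- arm.sign_off(): hands the job in; it is judged then, once.
The state is a dict: "clock": time; "joints": joint angles; "dq": joint speeds; "joint_efforts": joint torques, N m; "position": TCP position; "ee_rot": TCP orientation; "force": force on the tool from outside, world axes, zero at the start; "ft_torque": the same for the moment, N m; "width": opening from 0.0 (shut) to 1.0 (fully open); "gripper_force": force on a finger pad.
Only numpy, scipy, OpenCV 4.12 (cv2) and the standard library are available. Lean on these libraries where they do the work, as an engineer would, in place of code of your own. Each camera call takes 0.05 s, during which the arm holds its last target. There are 200 camera calls.

## Task

Lay the small plywood box that stands on end flat on the sanding board, without picking it up and, as its glue is fresh, without ever pressing on it hard (keep well under 25 N). Slide it upright until it butts squarely against the board's open edge, the one opposite the fence, then push its top so that it tips over that edge onto the board, and finally push it along until its end sits squarely against the fence. Leave the tin, the sanding block, the pencil and the wooden knob as they are.

Things in the scene. Friction and masses are not known exactly. Their poses are not given: they have to be found in the camera images.
- box: plywood box with a tunnel through it, 155 mm long, 95 wide, 62 thick, 0.25 to 0.5 kg, standing on end (155 tall, leaning 2 degrees to the board), up to 17 degrees out of square and 20 to 75 mm short of the board. Origin: centre of its large face towards the board. x: along its width; y: along its length, up while it stands; z: from that face into the box (other large face at z = 62 mm)
- box_foot (a point): middle of the box's foot edge on the face towards the board, 76 mm below the origin (y = -76 mm), on the worktop while it stands. The box slides at about 1 to 4 N pushed near its foot (20 mm up); pushed high it tips
- box_top (a point): middle of the upper end of that face (y = +75 mm); this end must finally meet the fence. The cover of the other large face juts 3 mm further there, but passes above the fence when the box lies
- board: plywood board screwed to the worktop, 190 mm (x) by 200 (y), 18 thick, with a wooden fence 25 mm thick along one edge rising 30 mm above the board. Origin: centre of its underside. x: level, from the open edge (x = -95 mm) to the fence (inner face at x = +70 mm); y: along the open edge; z up. Lying in place, the box has its y along this x and its z up
- board_edge (a point): middle of the board's open top edge, 18 mm above the worktop; axes as the board
- fence_face (a point): middle of the foot of the fence's inner face, at the board's top; axes as the board
- tin: loose round filler tin, 65 mm across, 62 mm tall, beside the board; origin at the centre of its underside. To be left alone
- sanding_block: loose cork sanding block, 61 x 117 x 35 mm, beside the box's path on the side away from the robot; origin at the centre of its underside. To be left alone
- pencil: loose flat carpenter's pencil, 172 mm long (y), 14 mm wide, 8 mm thick, on the robot's side of the board; origin at its centre underneath. To be left alone
- knob: loose round wooden drawer knob, 39 mm across, 37 mm tall, on the robot's side of the box's path; origin at the centre of its underside. To be left alone
Mind the look-alikes: they are no part of the job. There is more than one size of the box; the one meant has the size given above.

How it is judged:
On the way, in this order (a step that is already met when the one before it is completed fails the run):
1. the box stands upright with its foot butted squarely against the board's open edge (gap under 4 mm, within 3.5 degrees) (angle between box's own y axis and vertical below 0.12 rad and x of box_foot in the frame of board above -0.0995 m and angle between the z axis of box and the x axis of board, either way round below 0.06 rad), for 0.2 s.
2. the box has been tipped over the edge and lies on the board (angle between box's own z axis and vertical below 0.1 rad and z of box in the frame of board above 0.014 m), for 0.2 s.
At the end, for the whole second after the job is handed in: The box lies flat on the board (within 3 degrees), its upper end against the fence (gap under 4 mm) and square to it (within 3 degrees), wholly on the board, at rest (angle between box's own z axis and vertical below 0.05 rad and x of box in the frame of board above -0.009 m and z of box in the frame of board between 0.014 and 0.022 m and y of box in the frame of board between -0.055 and 0.055 m and angle between the y axis of box and the x axis of board, either way round below 0.05 rad and linear speed of box below 0.01 m/s); the robot touches nothing.
It fails at once if the robot presses on the box with more than 25 N (contact force between box and the fingers above 25 N or contact force between box and the arm above 25 N).
It fails at once if the box is picked up (its face centre over 100 mm above the worktop) (height (world z) of box above 0.1 m).
It fails at once if the tin, sanding block, pencil or knob is moved by more than 20 mm (distance of any of tin, sanding_block, pencil, knob from where it was at the start of the episode above 0.02 m).
It also fails if it takes over 67 s, if anything falls off the work surface, if the arm or the gripper's body presses on something with over 40 N, if the wrist force passes 120 N, or if a joint passes its speed limit or range.

## Working session

There is one attempt and no reset: what is moved stays moved. The work goes in short steps, Python scripts to look and compute and a tool call to move; the robot and the scene stay as the last step left them, time stands still between calls to the robot, and variables do not carry over. Pictures are saved under pics/ and viewed, at most 10 in all, crops included, and the job is handed in when it is done.

Besides the shell and the picture viewer there is one more tool, called after ">>>" by a JSON object that holds its "op" and its "data". apply_moves: Moves the arm, as the interface text tells. Its arguments: {"type":"object","properties":{"commands":{"type":"array"},"newtons":{"type":"number"}},"required":["commands"]}

```bash
mkdir -p pics; ls; python3 - <<'E'
from cell import observe, imaging, arm
import cv2,numpy as np
s=observe();print({k:np.round(v,3) if not isinstance(v,dict) else v for k,v in s.items()}, arm.grasp_offset)
for n in("top","scene"):
    im,d=imaging.get_image(n);np.savez(f"{n}0.npz",im=im,d=d);cv2.imwrite(f"pics/{n}0.png",im[:,:,::-1]);print(n,imaging.camera_params(n))
E
```

```text
pics
{'clock': np.float64(0.0), 'joints': array([ 1.033,  0.435,  0.025,  1.574, -0.012,  1.134, -0.075]), 'dq': array([-0.001,  0.001,  0.001,  0.001, -0.   , -0.   ,  0.   ]), 'joint_efforts': array([ 1.0000e-03, -6.6784e+01,  9.8600e-01, -3.1445e+01, -6.0000e-02,
        4.3000e-02,  0.0000e+00]), 'position': array([ 0.263, -0.566,  0.226]), 'ee_rot': array([-3.066e+00, -6.770e-01,  1.000e-03]), 'force': array([-0.045,  0.543,  0.044]), 'ft_torque': array([0.015, 0.047, 0.037]), 'gripper_force': np.float64(0.0), 'width': np.float64(1.002)} 0.0188
top {'camera_matrix': array([[447.59568876,   0.        , 325.40981831],
       [  0.        , 447.59568876, 207.36217478],
       [  0.        ,   0.        ,   1.        ]]), 'dist': array([-0.10048858,  0.        ,  0.        ,  0.        ,  0.        ]), 'origin': array([0.51814424, 0.22796262, 1.05216422]), 'rotation': array([ 0.05816644, -0.02810585, -1.5457529 ])}
scene {'camera_matrix': array([[495.52221352,   0.        , 314.56448294],
       [  0.        , 495.52221352, 200.79893002],
       [  0.        ,   0.        ,   1.        ]]), 'dist': array([-0.02961375,  0.        ,  0.        ,  0.        ,  0.        ]), 'origin': array([ 0.21805361, -0.39372851,  0.74626172]), 'rotation': array([ 0.81612917, -0.18607816, -0.47425151])}
```

View pics/top0.png

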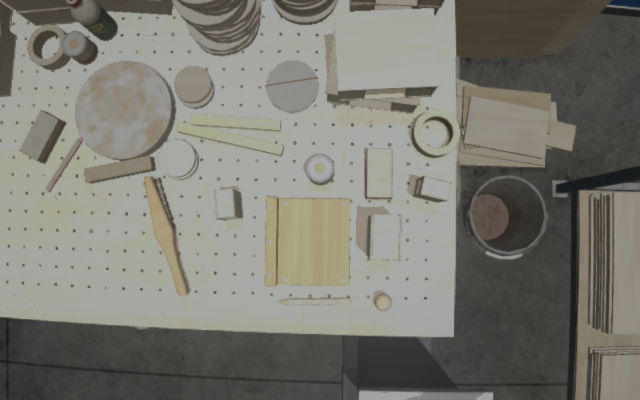

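View pics/scene0.png

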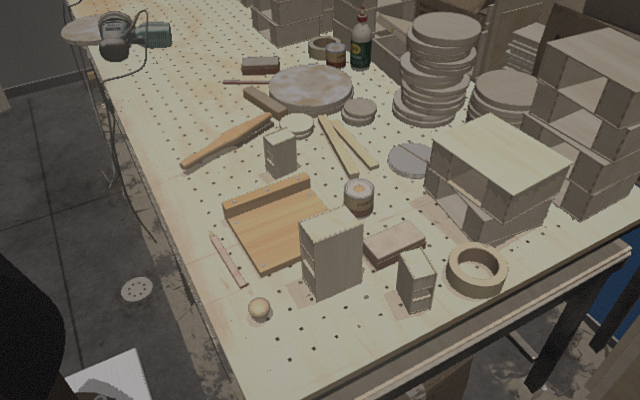

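The top view shows the board at cols 265–350, rows 197–286. Its fence is on the left (world +y) and the open edge at col 350. The box is at cols 370–400, rows 213–260, with the sanding block at (379,172), the knob at (383,301) and the pencil at (315,300). So the push goes along world +y.

```bash
cat > h.py <<'E'
import numpy as np,cv2
from cell import observe,imaging,arm
from scipy.spatial.transform import Rotation as R
def cloud(n,d,state=None):
    p=imaging.camera_params(n);h,w=d.shape
    uv=np.stack(np.meshgrid(np.arange(w),np.arange(h)),-1).reshape(-1,1,2).astype(float)
    q=cv2.undistortPoints(uv,p["camera_matrix"],p["dist"]).reshape(h,w,2)
    c=np.stack([q[...,0]*d,-q[...,1]*d,-d],-1)
    P=c@R.from_rotvec(p["rotation"]).as_matrix().T+p["origin"]
    P[d==0]=np.nan
    return P
def rect(pts):
    c,s,a=cv2.minAreaRect(np.float32(pts*1000)); return np.round(c,1),np.round(s,1),round(a,2)
E
python3 - <<'E'
from h import *
for n in("top","scene"):
    f=np.load(n+"0.npz");P=cloud(n,f["d"])
    X,Y,Z=P[...,0],P[...,1],P[...,2]
    print(n)
    if n=="top":
        w=Z[300:320,100:300];print("table z",np.nanmedian(w))
        for nm,(r0,r1,c0,c1),z0,z1 in [("board",(185,295,255,356),.010,.03),("fence",(185,295,255,290),.038,.06),("boxtop",(200,275,355,410),.135,.175),("tin",(145,190,295,340),.05,.08),("block",(140,210,355,400),.025,.045),("knob",(285,315,370,400),.01,.05),("pencil",(290,310,270,360),.004,.02),("small",(170,210,405,456),.06,.2)]:
            m=np.zeros(Z.shape,bool);m[r0:r1,c0:c1]=1;m&=(Z>z0)&(Z<z1)
            print(nm,m.sum(),np.nanmedian(Z[m]),rect(P[m][:,:2]),np.round(np.percentile(P[m],[1,99],axis=0),4).tolist())
    else:
        m=np.zeros(Z.shape,bool);m[200:305,290:370]=1;m&=(Z>.145)&(Z<.175)
        print("boxtop",m.sum(),np.nanmedian(Z[m]),rect(P[m][:,:2]))
im=np.load("scene0.npz")["im"][190:310,200:440];cv2.imwrite("pics/c1.png",cv2.resize(im[:,:,::-1],None,fx=3.3,fy=3.3,interpolation=2))
E
```

```text
top
table z 0.0006263182334065309
board 6248 0.01898271908885618 (array([495.7, 274.4]), array([200.8, 165.9]), 0.61) [[0.3975, 0.1932, 0.0146], [0.5938, 0.3563, 0.0237]]
fence 1029 0.04882722219191282 (array([494. , 369.1]), array([200.2,  25.7]), 0.51) [[0.398, 0.3562, 0.0398], [0.592, 0.3819, 0.0529]]
boxtop 1432 0.1525035211659162 (array([511.2, 123.2]), array([62.7, 94.1]), 89.25) [[0.4665, 0.093, 0.1477], [0.5555, 0.1543, 0.1578]]
tin 666 0.06084920892332857 (array([660.2, 262.1]), array([63.5, 62.7]), 1.3) [[0.6294, 0.2328, 0.0548], [0.6913, 0.293, 0.066]]
block 1260 0.03486992981488923 (array([656.7, 128.4]), array([115. ,  57.2]), 0.77) [[0.6007, 0.0998, 0.0287], [0.7135, 0.1561, 0.0392]]
knob 223 0.034899767655225844 (array([363.1, 113.3]), array([38.9, 34.2]), 0.23) [[0.3442, 0.0963, 0.0272], [0.3808, 0.1303, 0.0404]]
pencil 470 0.009100873630171202 (array([359.2, 264.4]), array([ 42.1, 198.3]), 1.64) [[0.3403, 0.1841, 0.0042], [0.3749, 0.3522, 0.0136]]
small 666 0.10197951274928513 (array([617.7,  12.9]), array([63.4, 42.2]), 78.36) [[0.5929, -0.0185, 0.0651], [0.6424, 0.0448, 0.1066]]
scene
boxtop 1533 0.1514562690498018 (array([511. , 120.7]), array([95.6, 66.2]), 0.07)
```

View pics/c1.png

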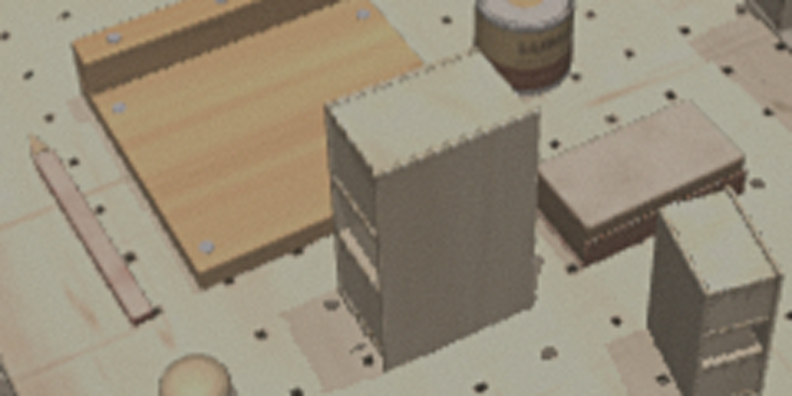

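Crop: the box stands at x≈0.51 with its front top edge at y≈0.154, nearly square to the board. The open edge is at y≈0.192 and the fence at y≈0.356. The gripper body begins 66 mm above the fingertips, so the fingers cannot push low beside a 155 mm box. I'll straddle the box from above instead, pinch its thickness lightly and slide it along the worktop.

>>> {"op": "apply_moves", "data": {"commands": [[100, 0.26, 0.72, 0, -0.21], [100, 0.26, 0.72, 0, -0.21], [100, 0.26, 0.72, 0, -0.21], [100, 0.26, 0.72, 0, -0.21], [100, 0.26, 0.72, 0, 0], [100, 0.26, 0.72, 0, 0], [100, 0.26, 0.72, 0, 0], [100, 0.26, 0.72, 0, 0], [100, 0.26, 0.72, 0, 0], [100, 0.26, 0.72, 0, 0], [100, 0.26, 0.72, 0, 0], [100, 0.26, 0.72, 0, 0]]}}

```text
clock: 1.6
position: [0.4506, -0.0471, 0.2266]
ee_rot: [3.141, 0.023, -0.0]
force: [-0.2, -0.7, -0.8]
width: 1.001
gripper_force: 0.0
```

```bash
python3 - <<'E'
from h import *
# refined yaw: robust line fits
f=np.load("top0.npz");P=cloud("top",f["d"]);Z=P[...,2]
def edge(r0,r1,c0,c1,z0,z1,side,trim=.006):
    m=np.zeros(Z.shape,bool);m[r0:r1,c0:c1]=1;m&=(Z>z0)&(Z<z1)
    out=[]
    for r in range(r0,r1):
        c=np.where(m[r])[0]
        if len(c)>8: out.append(P[r,c[-1] if side=="R" else c[0],:2])
    o=np.array(out);o=o[(o[:,0]>o[:,0].min()+trim)&(o[:,0]<o[:,0].max()-trim)]
    vx,vy,x,y=cv2.fitLine(np.float32(o),cv2.DIST_HUBER,0,.001,.001).ravel();a=np.degrees(np.arctan(vy/vx));return round(a,2),round(y+(.5-x)*vy/vx,4)
print("open edge",edge(185,295,280,356,.012,.024,"R"),"fence out",edge(185,295,255,290,.038,.06,"L"),"fence in",edge(185,295,255,290,.04,.06,"R"))
print("box back",edge(200,275,355,410,.135,.175,"R"),"box front",edge(200,275,355,410,.135,.175,"L"))
E
```

```text
open edge (np.float32(0.83), np.float32(0.1925)) fence out (np.float32(0.7), np.float32(0.3808)) fence in (np.float32(0.93), np.float32(0.3573))
box back (np.float32(0.89), np.float32(0.093)) box front (np.float32(-0.98), np.float32(0.1542))
```

>>> {"op": "apply_moves", "data": {"commands": [[100, 0.25, 0.7, 0, 0], [100, 0.25, 0.7, 0, 0], [100, 0.25, 0.7, 0, 0], [100, 0.25, 0.7, 0, 0], [100, 0, 0, 0, 0], [100, 0, 0, 0, 0]]}}

```text
clock: 2.35
position: [0.5101, 0.1189, 0.2263]
ee_rot: [3.141, 0.023, -0.002]
force: [-0.8, -0.4, 0.1]
width: 0.996
gripper_force: 0.0
```

```bash
python3 - <<'E'
from h import *
print(observe()["position"])
im,d=imaging.get_image("wrist");cv2.imwrite("pics/w1.png",im[:,:,::-1])
E
```

```text
[0.51007242 0.11890713 0.22627597]
```

View pics/w1.png

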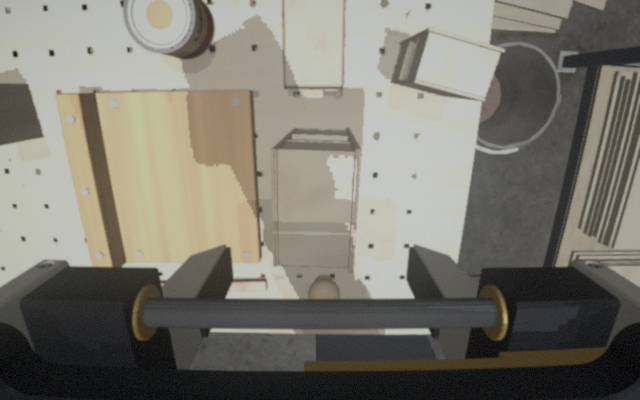

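The box top (cols 272–358) lies centred between the open fingers (230–410) and parallel to the board edge. I'm descending.

>>> {"op": "apply_moves", "data": {"commands": [[100, 0, 0, -0.5, 0], [100, 0, 0, -0.5, 0], [100, 0, 0, -0.4, 0], [100, 0, 0, -0.4, 0], [100, 0, 0, -0.33, 0], [100, 0, 0, 0, 0]]}}

```text
clock: 3.15
position: [0.5094, 0.1177, 0.0979]
ee_rot: [3.14, 0.02, -0.004]
force: [0.9, -0.2, 0.1]
width: 1.0
gripper_force: 0.0
```

>>> {"op": "apply_moves", "data": {"commands": [[72, 0, 0, 0, 0], [72, 0, 0, 0, 0], [68, 0, 0, 0, 0], [60, 0, 0, 0, 0], [60, 0, 0, 0, 0], [60, 0, 0, 0, 0], [60, 0, 0, 0, 0]], "newtons": 6}}

```text
clock: 4.03
position: [0.5108, 0.1198, 0.0995]
ee_rot: [-3.141, -0.023, -0.002]
force: [-0.6, 0.3, 5.9]
width: 0.682
gripper_force: 6.0
```

>>> {"op": "apply_moves", "data": {"commands": [[60, 0, 0, 0.025, 0], [60, 0, 0.05, 0, 0], [60, 0, 0.05, 0, 0], [60, 0, 0.05, 0, 0], [60, 0, 0.05, 0, 0], [60, 0, 0.05, 0, 0]]}}

```text
clock: 4.78
position: [0.5103, 0.135, 0.1003]
ee_rot: [-3.141, -0.024, 0.0]
force: [-0.2, -0.1, -3.2]
width: 0.679
gripper_force: 6.0
```

The wrist now carries the box's weight (-3 N), so I'm lowering about 1 mm to keep it sliding on the worktop.

>>> {"op": "apply_moves", "data": {"commands": [[60, 0, 0, -0.015, 0], [60, 0, 0.05, 0, 0], [60, 0, 0.05, 0, 0], [60, 0, 0.05, 0, 0], [60, 0, 0.05, 0, 0]]}}

```text
clock: 5.4
position: [0.5109, 0.1459, 0.0997]
ee_rot: [3.141, 0.022, 0.001]
force: [0.1, -3.8, 4.4]
width: 0.691
gripper_force: 6.1
```

```bash
python3 - <<'E'
from h import *
s=observe();print(s["position"],s["force"])
im,d=imaging.get_image("scene");cv2.imwrite("pics/s2.png",cv2.resize(im[180:310,220:430,::-1],None,fx=3.8,fy=3.8,interpolation=2))
E
```

```text
[0.5109102  0.14587814 0.09972868] [ 0.07300446 -3.79086341  4.44898408]
```

View pics/s2.png

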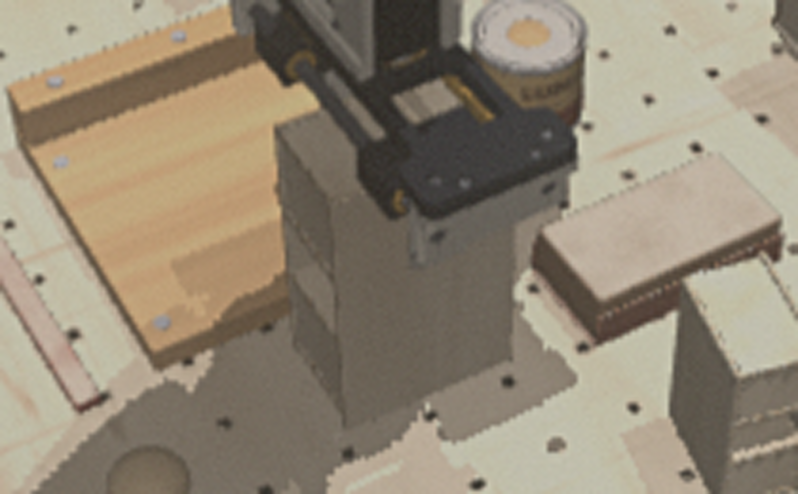

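The box stands upright in the grip and is dragging on the worktop (about 4 N), roughly 15 mm short of the board. Creeping on.

>>> {"op": "apply_moves", "data": {"commands": [[60, 0, 0.05, 0, 0], [60, 0, 0.05, 0, 0], [60, 0, 0.05, 0, 0], [60, 0, 0, 0, 0]]}}

```text
clock: 5.95
position: [0.5106, 0.1561, 0.0996]
ee_rot: [-3.141, -0.024, -0.001]
force: [0.6, -2.2, 3.0]
width: 0.688
gripper_force: 6.0
```

>>> {"op": "apply_moves", "data": {"commands": [[60, 0, 0.03, 0, 0], [60, 0, 0.03, 0, 0], [60, 0, 0, 0, 0]]}}

```text
clock: 6.32
position: [0.5105, 0.1591, 0.0996]
ee_rot: [3.141, 0.023, 0.0]
force: [-0.2, -4.7, 4.2]
width: 0.692
gripper_force: 6.0
```

>>> {"op": "apply_moves", "data": {"commands": [[60, 0, 0.025, 0, 0], [60, 0, 0, 0, 0]]}}

```text
clock: 6.58
position: [0.5105, 0.1605, 0.0996]
ee_rot: [3.141, 0.023, 0.0]
force: [-0.0, -4.4, 5.2]
width: 0.695
gripper_force: 6.1
```

>>> {"op": "apply_moves", "data": {"commands": [[60, 0, 0.025, 0, 0], [60, 0, 0, 0, 0]]}}

```text
clock: 6.82
position: [0.5105, 0.162, 0.0996]
ee_rot: [3.141, 0.023, 0.0]
force: [-0.0, -5.8, 4.5]
width: 0.695
gripper_force: 6.1
```

>>> {"op": "apply_moves", "data": {"commands": [[60, 0, 0.02, 0, 0], [60, 0, 0, 0, 0]]}}

```text
clock: 7.08
position: [0.5105, 0.1627, 0.0996]
ee_rot: [3.141, 0.023, -0.0]
force: [-0.1, -6.2, 6.1]
width: 0.692
gripper_force: 6.2
```

>>> {"op": "apply_moves", "data": {"commands": [[60, 0, 0.02, 0, 0], [60, 0, 0, 0, 0]]}}

```text
clock: 7.32
position: [0.5105, 0.1646, 0.0995]
ee_rot: [-3.141, -0.023, -0.0]
force: [1.3, -5.0, 3.6]
width: 0.694
gripper_force: 6.0
```

```bash
python3 - <<'E'
from h import *
s=observe();print(s["position"],s["force"])
im,d=imaging.get_image("scene");cv2.imwrite("pics/s3.png",cv2.resize(im[190:300,220:380,::-1],None,fx=5,fy=5,interpolation=2))
E
```

```text
[0.51052281 0.16464508 0.09953675] [ 1.29240192 -4.95094823  3.5708359 ]
```

View pics/s3.png

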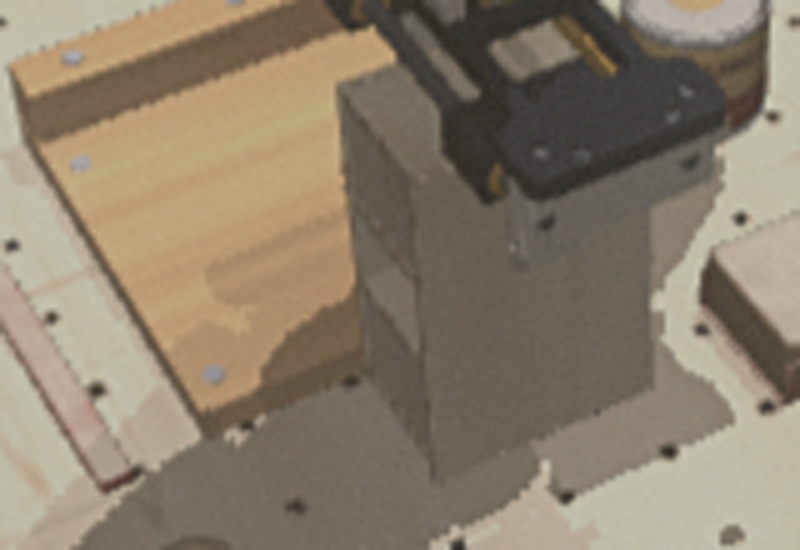

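>>> {"op": "apply_moves", "data": {"commands": [[60, 0, 0.02, 0, 0], [60, 0, 0, 0, 0]]}}

```text
clock: 7.62
position: [0.5106, 0.165, 0.0996]
ee_rot: [3.141, 0.023, 0.0]
force: [-0.3, -6.5, 6.1]
width: 0.697
gripper_force: 6.1
```

>>> {"op": "apply_moves", "data": {"commands": [[60, 0, 0.02, 0, 0], [60, 0, 0, 0, 0]]}}

```text
clock: 7.88
position: [0.5108, 0.1659, 0.0997]
ee_rot: [3.14, 0.022, 0.001]
force: [1.1, -8.6, 6.5]
width: 0.697
gripper_force: 6.2
```

```bash
cat > chk.py <<'E'
from h import *
s=observe();print(s["clock"],s["position"],s["force"])
im,d=imaging.get_image("scene");P=cloud("scene",d);np.savez("s.npz",im=im,d=d)
# back face (facing -y): band of z
X,Y,Z=P[...,0],P[...,1],P[...,2]
for z0 in(.01,.03,.05,.07):
    m=(Z>z0)&(Z<z0+.02)&(X>.475)&(X<.54)&(Y>.09)&(Y<.15)
    if m.sum()>9:
        A=np.c_[X[m],np.ones(m.sum())];k=np.linalg.lstsq(A,Y[m],rcond=None)[0];print(z0+.01,m.sum(),"y@.51",k[0]*.51+k[1],"yaw",np.degrees(k[0]))
E
python3 chk.py
```

```text
7.875 [0.5107798  0.16594117 0.09974378] [ 1.10228706 -8.62947387  6.48641363]
0.02 219 y@.51 0.1284773027191835 yaw 0.3080670888276727
0.04 233 y@.51 0.1296270162531383 yaw 1.038034451271821
0.060000000000000005 239 y@.51 0.13070988799241667 yaw 0.5902652712629265
0.08 243 y@.51 0.13180682290837925 yaw 0.9217533818271748
```

```bash
python3 - <<'E'
from h import *
P=cloud("scene",np.load("s.npz")["d"]);X,Y,Z=P[...,0],P[...,1],P[...,2]
# open edge side face of board visible at x .40-.46: z in 4..14mm
m=(Z>.004)&(Z<.014)&(X>.41)&(X<.455)&(Y>.17)&(Y<.21);print(m.sum(),np.median(Y[m]),np.polyfit(X[m],Y[m],1))
m=(Z>.015)&(Z<.022)&(X>.41)&(X<.455)&(Y>.17)&(Y<.21);print(m.sum(),np.percentile(Y[m],[0,2,5,50]))
E
```

```text
76 0.189065820226052 [0.01085599 0.18451654]
217 [0.1866857  0.18793443 0.18887669 0.19815653]
```

>>> {"op": "apply_moves", "data": {"commands": [[60, 0, 0.02, 0, 0], [60, 0, 0, 0, 0]]}}

```text
clock: 8.18
position: [0.5108, 0.1667, 0.0998]
ee_rot: [3.14, 0.022, 0.0]
force: [0.6, -8.1, 9.4]
width: 0.703
gripper_force: 6.3
```

The box is butted (gap under 1 mm, yaw within about 0.3° of the board) and contact force is rising. Releasing and moving up behind it.

>>> {"op": "apply_moves", "data": {"commands": [[75, 0, 0, 0, 0], [85, 0, 0, 0, 0], [100, 0, 0, 0, 0], [100, 0, 0, 0, 0], [100, 0, 0, 0, 0]]}}

```text
clock: 8.8
position: [0.5103, 0.1684, 0.0995]
ee_rot: [-3.141, -0.024, 0.0]
force: [0.3, 0.1, 0.2]
width: 0.999
gripper_force: 0.0
```

```bash
python3 chk.py
```

```text
8.8 [0.51033395 0.16843908 0.09947472] [0.32392113 0.10598847 0.18231712]
0.02 210 y@.51 0.12785164738882562 yaw 0.7614634071131746
0.04 221 y@.51 0.12854441285009172 yaw 0.9291743087058051
0.060000000000000005 228 y@.51 0.1291162254159201 yaw 0.565039991222076
0.08 203 y@.51 0.1296707917017687 yaw 0.24197946046236068
```

>>> {"op": "apply_moves", "data": {"commands": [[100, 0, 0, 0.4, 0], [100, 0, 0, 0.5, 0], [100, 0, 0, 0.6, 0], [100, 0, -0.6, 0, 0], [0, 0, -0.6, 0, 0], [0, 0, -0.6, 0, 0], [0, 0, 0, 0, 0], [0, 0, 0, -0.5, 0], [0, 0, 0, -0.5, 0], [0, 0, 0, -0.1, 0], [0, 0, 0, 0, 0]]}}

```text
clock: 10.22
position: [0.5105, 0.0608, 0.1238]
ee_rot: [-3.141, -0.024, 0.0]
force: [-0.3, 0.1, -0.1]
width: 0.289
gripper_force: 0.0
```

>>> {"op": "apply_moves", "data": {"commands": [[0, 0, 0.2, 0, 0], [0, 0, 0.2, 0, 0], [0, 0, 0.1, 0, 0], [0, 0, 0.05, 0, 0], [0, 0, 0.05, 0, 0], [0, 0, 0.05, 0, 0], [0, 0, 0.05, 0, 0], [0, 0, 0.05, 0, 0], [0, 0, 0.05, 0, 0], [0, 0, 0.05, 0, 0]]}}

```text
clock: 11.48
position: [0.5104, 0.1113, 0.1235]
ee_rot: [3.141, 0.023, -0.0]
force: [0.3, 0.1, -0.4]
width: 0.004
gripper_force: 0.0
```

>>> {"op": "apply_moves", "data": {"commands": [[0, 0, 0.05, 0, 0], [0, 0, 0.05, 0, 0], [0, 0, 0.05, 0, 0], [0, 0, 0.05, 0, 0], [0, 0, 0.05, 0, 0], [0, 0, 0.05, 0, 0], [0, 0, 0.05, 0, 0], [0, 0, 0.05, 0, 0]]}}

```text
clock: 12.48
position: [0.5105, 0.1354, 0.1235]
ee_rot: [-3.141, -0.023, -0.0]
force: [-0.5, -1.8, 1.7]
width: 0.007
gripper_force: 0.7
```

>>> {"op": "apply_moves", "data": {"commands": [[0, 0, 0.06, 0, 0], [0, 0, 0.06, 0, 0], [0, 0, 0.06, 0, 0], [0, 0, 0.06, 0, 0], [0, 0, 0.06, 0, 0], [0, 0, 0.06, 0, 0], [0, 0, 0.06, 0, 0], [0, 0, 0.06, 0, 0]]}}

```text
clock: 13.48
position: [0.5104, 0.1642, 0.1235]
ee_rot: [-3.142, -0.023, 0.0]
force: [0.1, -0.4, -0.5]
width: 0.007
gripper_force: 0.1
```

>>> {"op": "apply_moves", "data": {"commands": [[0, 0, 0.05, 0, 0], [0, 0, 0.05, 0, 0], [0, 0, 0.05, 0, 0], [0, 0, 0.05, 0, 0]]}}

```text
clock: 13.98
position: [0.5105, 0.1761, 0.1235]
ee_rot: [3.141, 0.023, 0.0]
force: [-0.2, 0.5, 1.1]
width: 0.004
gripper_force: 0.0
```

```bash
python3 - <<'E'
from h import *
s=observe();print(s["position"],s["force"])
im,d=imaging.get_image("scene");cv2.imwrite("pics/s4.png",cv2.resize(im[160:300,220:430,::-1],None,fx=3.8,fy=3.8,interpolation=2))
E
```

```text
[0.51048314 0.17609268 0.12353675] [-0.17562384  0.51914083  1.08131074]
```

View pics/s4.png

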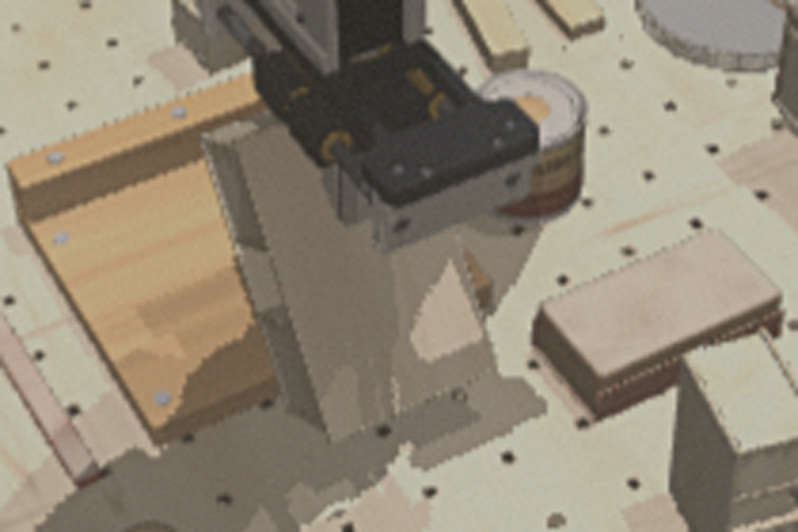

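The box is tilted and at or past its balance point, with the tip sequence square over the edge. A little more push.

>>> {"op": "apply_moves", "data": {"commands": [[0, 0, 0.05, 0, 0], [0, 0, 0.05, 0, 0], [0, 0, 0.05, 0, 0], [0, 0, 0, 0, 0], [0, 0, 0, 0, 0]]}}

```text
clock: 14.65
position: [0.5104, 0.1848, 0.1235]
ee_rot: [3.141, 0.023, -0.0]
force: [-0.3, -0.0, -0.9]
width: 0.004
gripper_force: 0.0
```

```bash
cat > lie.py <<'E'
from h import *
s=observe();print(s["clock"],s["position"],s["force"])
for n in("top","scene"):
    im,d=imaging.get_image(n);P=cloud(n,d);X,Y,Z=P[...,0],P[...,1],P[...,2];np.savez(n+"1.npz",im=im,d=d)
    m=(Z>.07)&(Z<.09)&(X>.44)&(X<.58)&(Y>.14)&(Y<.38)
    print(n,m.sum(),np.median(Z[m]) if m.any() else "",rect(P[m][:,:2]) if m.sum()>5 else "")
    if m.sum()>50:
        A=np.c_[P[m][:,:2],np.ones(m.sum())];k=np.linalg.lstsq(A,Z[m],rcond=None)[0];print("slope deg",np.degrees(k[:2]),np.percentile(P[m],[.5,99.5],axis=0).round(4).tolist())
E
python3 lie.py
```

```text
14.65 [0.51044644 0.18484979 0.12352924] [-0.25656237 -0.04664974 -0.91052196]
top 419 0.08097979946032563 (array([510.2, 259.8]), array([93.6, 86.8]), 1.23)
slope deg [ 0.08480909 -0.02736081] [[0.4626, 0.2198, 0.0768], [0.5577, 0.3028, 0.0848]]
scene 2306 0.07984404769203174 (array([511.1, 224.1]), array([ 95.7, 158.4]), 0.76)
slope deg [0.0153356  0.31889101] [[0.4633, 0.1455, 0.0707], [0.5583, 0.3001, 0.0831]]
```

The box lies flat (top at z 0.080), with y from 0.146 to about 0.301 and yaw about 1°. I'll turn the gripper 90° and push the foot end with two spread fingers.

>>> {"op": "apply_moves", "data": {"commands": [[0, 0, -0.18, 0.1, 0.349], [0, 0, -0.18, 0, 0.349], [0, 0, -0.18, 0, 0.349], [0, 0, -0.18, 0, 0.349], [0, 0, -0.18, 0, 0.349], [55, 0, -0.18, 0, 0.349], [55, 0, -0.18, 0, 0.349], [55, 0, -0.18, 0, 0.349], [55, 0, -0.18, 0, 0.349], [55, 0, 0, 0, 0], [55, 0, 0, 0, 0]]}}

```text
clock: 16.12
position: [0.5105, 0.0881, 0.1296]
ee_rot: [-2.21, -2.233, -0.001]
force: [-0.1, 0.1, 0.1]
width: 0.541
gripper_force: 0.0
```

>>> {"op": "apply_moves", "data": {"commands": [[55, 0, 0, -0.5, 0], [55, 0, 0, -0.5, 0], [55, 0, 0, -0.4, 0], [55, 0, 0.2, 0, 0], [55, 0, 0.2, 0, 0], [55, 0, 0.2, 0, 0], [55, 0, 0.05, 0, 0], [55, 0, 0.05, 0, 0], [55, 0, 0.05, 0, 0], [55, 0, 0.05, 0, 0]]}}

```text
clock: 17.38
position: [0.5105, 0.1355, 0.0455]
ee_rot: [2.206, 2.237, -0.0]
force: [0.8, -0.5, 0.4]
width: 0.552
gripper_force: 0.0
```

>>> {"op": "apply_moves", "data": {"commands": [[55, 0, 0.05, 0, 0], [55, 0, 0.05, 0, 0], [55, 0, 0.05, 0, 0], [55, 0, 0.05, 0, 0], [55, 0, 0.05, 0, 0]]}}

```text
clock: 18.0
position: [0.5104, 0.1509, 0.0455]
ee_rot: [2.205, 2.237, -0.0]
force: [-0.2, -3.0, 1.2]
width: 0.549
gripper_force: 1.7
```

>>> {"op": "apply_moves", "data": {"commands": [[55, 0, 0.05, 0, 0], [55, 0, 0.05, 0, 0], [55, 0, 0.05, 0, 0], [55, 0, 0.05, 0, 0], [55, 0, 0.05, 0, 0]]}}

```text
clock: 18.62
position: [0.5104, 0.166, 0.0455]
ee_rot: [-2.205, -2.237, -0.0]
force: [-0.1, -2.5, 1.3]
width: 0.55
gripper_force: 1.4
```

```bash
python3 lie.py
```

```text
18.625 [0.5104024  0.16597525 0.0455149 ] [-0.12945299 -2.50531653  1.2817087 ]
top 2299 0.08096683963201867 (array([510.7, 266.6]), array([ 95.5, 130.8]), 1.01)
slope deg [-0.06535376  0.06251088] [[0.463, 0.2043, 0.0763], [0.5575, 0.3319, 0.0856]]
scene 713 0.0797824881359599 (array([507.3, 242.7]), array([ 87.1, 180.2]), 1.52)
slope deg [0.9737339  0.49795988] [[0.4626, 0.1531, 0.0703], [0.552, 0.3316, 0.0888]]
```

>>> {"op": "apply_moves", "data": {"commands": [[55, 0, 0.05, 0, 0], [55, 0, 0.05, 0, 0], [55, 0, 0.05, 0, 0], [55, 0, 0.05, 0, 0], [55, 0, 0.05, 0, 0], [55, 0, 0.05, 0, 0]]}}

```text
clock: 19.48
position: [0.5104, 0.1839, 0.0455]
ee_rot: [2.205, 2.237, -0.0]
force: [0.5, -2.3, -0.0]
width: 0.55
gripper_force: 1.5
```

>>> {"op": "apply_moves", "data": {"commands": [[55, 0, 0.025, 0, 0], [55, 0, 0.025, 0, 0], [55, 0, 0, 0, 0]]}}

```text
clock: 19.85
position: [0.5104, 0.187, 0.0455]
ee_rot: [-2.205, -2.237, -0.0]
force: [-0.1, -1.2, -0.7]
width: 0.551
gripper_force: 0.8
```

>>> {"op": "apply_moves", "data": {"commands": [[55, 0, 0.025, 0, 0], [55, 0, 0, 0, 0]]}}

```text
clock: 20.1
position: [0.5104, 0.1885, 0.0455]
ee_rot: [-2.205, -2.237, -0.0]
force: [-0.7, -1.8, -0.1]
width: 0.547
gripper_force: 0.9
```

```bash
python3 lie.py
```

```text
20.1 [0.51044161 0.1884872  0.04554208] [-0.65857174 -1.76038853 -0.05897719]
top 2121 0.08100807632629703 (array([510.7, 290.5]), array([ 95.2, 129.5]), 0.11)
slope deg [-0.05317376  0.02890591] [[0.4634, 0.2282, 0.0767], [0.5577, 0.3546, 0.0853]]
scene 678 0.079668017217011 (array([505.6, 263.7]), array([ 86.9, 182.3]), 2.58)
slope deg [0.56715889 0.40637615] [[0.4625, 0.1747, 0.0706], [0.5525, 0.3529, 0.089]]
```

>>> {"op": "apply_moves", "data": {"commands": [[55, 0, 0.025, 0, 0], [55, 0, 0.025, 0, 0], [55, 0, 0, 0, 0]]}}

```text
clock: 20.58
position: [0.5105, 0.1917, 0.0455]
ee_rot: [-2.205, -2.238, -0.001]
force: [0.7, -2.3, -0.9]
width: 0.549
gripper_force: 0.6
```

>>> {"op": "apply_moves", "data": {"commands": [[55, 0, 0.015, 0, 0], [55, 0, 0, 0, 0]]}}

```text
clock: 20.82
position: [0.5105, 0.1922, 0.0456]
ee_rot: [2.205, 2.237, 0.0]
force: [-0.9, -2.1, -0.0]
width: 0.551
gripper_force: 1.1
```

>>> {"op": "apply_moves", "data": {"commands": [[55, 0, 0.015, 0, 0], [55, 0, 0, 0, 0]]}}

```text
clock: 21.08
position: [0.5104, 0.1924, 0.0455]
ee_rot: [2.205, 2.237, -0.001]
force: [-0.9, -5.1, 3.2]
width: 0.55
gripper_force: 2.6
```

>>> {"op": "apply_moves", "data": {"commands": [[55, 0, 0.01, 0, 0], [55, 0, 0, 0, 0]]}}

```text
clock: 21.32
position: [0.5104, 0.1924, 0.0455]
ee_rot: [2.205, 2.236, -0.002]
force: [-0.7, -6.8, 3.7]
width: 0.55
gripper_force: 3.5
```

>>> {"op": "apply_moves", "data": {"commands": [[55, 0, 0.01, 0, 0], [55, 0, 0, 0, 0]]}}

```text
clock: 21.58
position: [0.5104, 0.1924, 0.0455]
ee_rot: [2.205, 2.235, -0.004]
force: [-0.5, -8.8, 5.4]
width: 0.549
gripper_force: 4.4
```

The force climbs while the position stands still, so the box is against the fence. Backing off slowly, then checking.

>>> {"op": "apply_moves", "data": {"commands": [[55, 0, -0.05, 0, 0], [55, 0, -0.1, 0, 0], [55, 0, -0.4, 0, 0], [55, 0, -0.5, 0, 0], [55, 0, -0.5, 0.3, 0], [55, 0, -0.5, 0.6, 0], [55, 0, -0.5, 0.8, 0], [55, 0, -0.5, 0.8, 0], [55, 0, -0.5, 0, 0], [55, 0, -0.5, 0, 0]]}}

```text
clock: 22.82
position: [0.5108, -0.0496, 0.1964]
ee_rot: [2.204, 2.236, 0.002]
force: [0.2, -1.0, -0.1]
width: 0.55
gripper_force: 0.0
```

```bash
python3 lie.py; python3 - <<'E'
from h import *
im=np.load("scene1.npz")["im"];cv2.imwrite("pics/s5.png",cv2.resize(im[160:340,200:440,::-1],None,fx=3.3,fy=3.3,interpolation=2))
P=cloud("scene",np.load("scene1.npz")["d"]);X,Y,Z=P[...,0],P[...,1],P[...,2]
m=(Z>.025)&(Z<.07)&(X>.47)&(X<.55)&(Y>.17)&(Y<.24);k=np.polyfit(X[m],Y[m],1);print("foot end yaw",np.degrees(k[0]),"y",np.polyval(k,.51))
m=(Z>.04)&(Z<.055)&(X>.40)&(X<.455)&(Y>.33)&(Y<.4);print("fence",np.percentile(Y[m],[2,98]))
E
```

```text
22.825 [ 0.5108467  -0.04964051  0.19639223] [ 0.20752934 -1.01979647 -0.10180485]
top 3118 0.08099911434037593 (array([510.9, 282. ]), array([ 95.3, 154.5]), 0.4)
slope deg [0.04130453 0.00435587] [[0.4636, 0.2052, 0.0764], [0.5578, 0.3582, 0.0853]]
scene 2619 0.07977302768833805 (array([511.1, 279.4]), array([ 96.5, 157.8]), 1.1)
slope deg [0.06041172 0.26450257] [[0.4635, 0.2018, 0.0708], [0.5585, 0.3563, 0.0829]]
foot end yaw 0.8597764612225841 y 0.2049311880823374
fence [0.35288142 0.37806568]
```

View pics/s5.png

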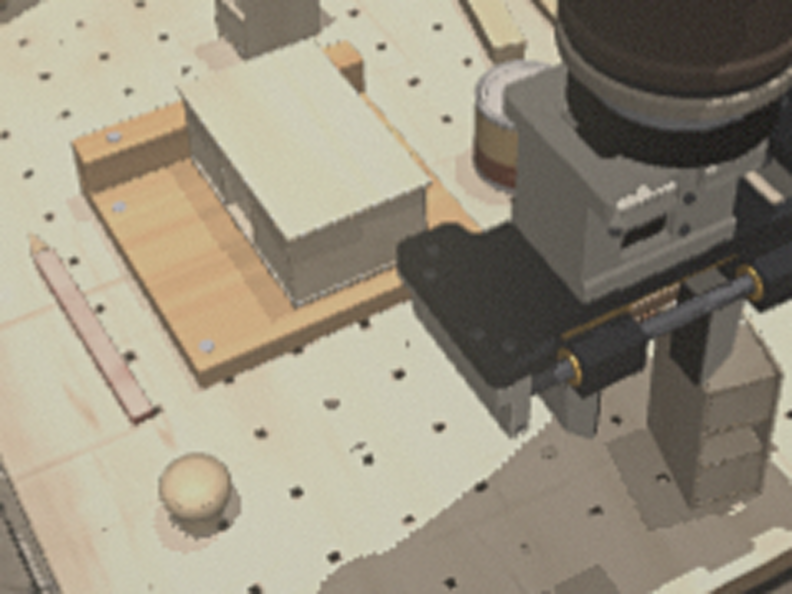

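The box lies flat and square on the board, its end against the fence. The knob, pencil and tin are untouched, and the gripper is clear.

```bash
python3 -c "
from cell import arm
print(arm.sign_off())"
```

```text
the job is handed in; nothing more can be done
None
```

The job is handed in, verdict not shown: the box was slid upright to the open edge (in a light 6 N grip, as the gripper couldn't push low; its weight came onto the gripper for about 15 mm, lifted 1–2 mm at most), tipped over, and pushed flat and square against the fence with at most about 9 N push at the wrist, and the loose items were left alone.

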